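Fit a fuse link in a sprung fuse base

ROBOT

A 6-joint arm with a two-finger parallel gripper is mounted at the origin on a cart in front of the work surface, level with it; the furniture and walls round the work are solid. World frame = base frame: x ahead of the robot, y to its left, z up, the work surface at z = 0. Lengths are in mm, angles in rad, forces in N, time in s.
With the tool pointing down it reaches from about 275 to 750 mm from the base axis. Payload 10.2 kg.
Tool frame: the origin (TCP) lies at the centre of the arm's flange, where the gripper is bolted on; the fingertips stand 173 mm ahead of it and the grasp point (between the pads) lies 155 mm ahead of it; z points along the fingers, y is the line along which they close (so a half turn about z gives the same grasp; the last joint's range is limited). The gripper opens to 85 mm and grips with 20 to 120 N. Pads are 22 mm wide; open, the fingers measure 114 mm over their backs; the gripper's body (76 mm by 85 mm) begins 54 mm behind the grasp point. The pads swing forward as they close: fully open they stand 13 mm farther back than shut.
Start: joints at [1.093, 0.313, 1.498, -0, 1.331, -0.223], TCP at [132.34, 508.054, 404.694] pointing down, gripper open.
Joint ranges: [-2.94, 2.94], [-0.97, 2.17], [0.19, 2.56], [-1.23, 4.37], [0.02, 3.11], [-2.88, 2.88]. Speed limits (rad/s): [2.39, 2.39, 3.01, 3.14, 3.14, 3.14].

INTERFACE

Orientations are given as a unit quaternion [w, x, y, z].
In Python, from rig import ctrl gives the robot as it stands.
- The arm moves only by the shell command python3 steer.py [OPENING] [FORCE], which reads ROWS from standard input. ROWS is a JSON object whose key "steps" holds a list of rows, 1 to 8 of them, each of 6 numbers: dx, dy, dz in units of 5 mm, then a rotation vector rx, ry, rz in units of 0.25 rad; each row is the pose to reach, as a shift and turn from the pose commanded when the command began, along the tool's axes at that moment; what a row does not reach only later rows make up. A row lasts 1/10 s, in which the tool goes at most 50 mm and 0.15 rad, less where a joint would pass 70% of its speed; a pose out of reach is approached as far as the arm can. OPENING is the opening from 0.0 (shut) to 1.0 (fully open), set as the command begins (- or left out keeps the last). The fingers move at their own pace and stop on an object; FORCE is the grip in N (left out, the last holds). Time passes only in rows, so rows that do not move let the fingers close. It prints the time, the measured TCP pose, the force, the opening and the grip force at its end. Input that does not fit is refused with a message, and nothing moves.
- ctrl.sense(): the state, without advancing time (a new reading comes with each control period).
- ctrl.capture(name): name is "scene" or "top" or "wrist"; returns the picture (384x512x3 uint8, red, green, blue); there is no depth.
- ctrl.calibration(name): a dict with "fx", "fy", "cx", "cy" (pixels), "position" and "attitude" of the camera in the world. Camera axes: x right, y down, z forward; pixel columns grow to the right and rows downward; lengths in mm; the calibration is good to about 2 mm. A picture is of the moment at which its call begins: read the wrist's pose just before it. calibration takes no time and is no camera call; for the wrist camera it gives the pose at the moment of the call.
- ctrl.finish_job(): hands the job in; it is judged then, once.
The state is a dict: "time_s": time; "joints": joint angles; "dq": joint speeds; "tau": joint torques, N m; "eef_pos": TCP position; "ee_rot": TCP orientation; "force": force on the tool from outside, world axes, zero at the start; "wrist_torque": the same for the moment, N m; "grip_width": opening from 0.0 (shut) to 1.0 (fully open); "grip_force": force on a finger pad.
Only numpy, scipy, OpenCV 4.12 (cv2) and the standard library are available. Lean on these libraries where they do the work, as an engineer would, in place of code of your own. Each camera call takes 0.05 s, during which the arm holds its last target. There are 200 camera calls.

TASK

Take the good fuse link from the rack (the one without a striker pin sticking out of its end), lay it across the two spring clips of the open fuse base and press it down until it is fully home in both clips, centred with a metal end cap in each. Then swing the clear guard fully shut over it. Leave the spent fuse in the rack and do not disturb the pliers, pen and tape lying about.

Things in the scene. Friction and masses are not known exactly. Their poses are not given: they have to be found in the camera images.
- fuse: the good fuse link: white ceramic tube with metal end caps (last 36 mm each), 150 mm long, 26 mm diameter, 0.10 to 0.20 kg, both ends plain, symmetric. Origin at its centre, on its axis; y along its length. At the start it lies level in one of the rack's two V places, along the rack's y, its axis 36 mm above the bench.
- spent_fuse: the spent fuse link: as the good one, but a striker pin, 8 mm thick, sticks out 17 mm from its +y end. It lies in the rack's other place and stays there.
- fuse_rack: fixed dark folded-steel rack, 172 (x) x 150 (y) mm, 31 mm high; origin at the centre of its underside. Two V places along y, at x = -42 and +42 mm, carry the fuses on two strips, 18 mm wide, at y = -50 and +50 mm; between the strips only the 4 mm base sheet, so a fuse can be gripped by its middle.
- fuse_holder: the fuse base, fixed: grey plate 138 (x) x 236 (y) x 10 mm, -x side roughly towards the robot; origin at the centre of its underside. Two brass spring clips on white insulators at x = 0, y = -58 and +58 mm. Between the clips (|y| < 48 mm) nothing stands above the plate. Guard posts at the corners, x = +-56, y = +-106 mm, 92 to 100 mm high.
- seat (a point): where the centre of the fuse is when fully home: x = 0, y = 0 of the fuse base, 60 mm above the bench; axes as the fuse base (fuse along y).
- guard (a joint): angle of the clear guard, a 116 x 226 mm sheet in a 7 mm thick aluminium edge, hinged along the fuse base's y at x = +56 mm, 94 mm above the bench. 0 = shut, level over the clips, top 98 mm above the bench; pi/2 = upright; up to 2.4 = leaning back (+x). Starts at 1.9 to 2.3. Stiff hinge: it stays where it is left; under 2 N at its edge moves it.
- guard_edge (a point): middle of the guard's free edge strip, 112 mm from the hinge line, on the face that is on top when shut and at the back when open.
- clip_left (a point): centre of the fuse axis in the clip at y = +58 mm, 60 mm above the bench (the other clip is the same). A clip is 16 mm wide along y; its two sprung jaws, at -x and +x, flare to 36 mm apart at 80 mm height; neck 18 mm apart at 70 mm. A fuse laid in the flares rests about 20 mm too high; some 8 N (6 to 12) a clip, downwards, spreads the jaws and it snaps down onto the saddle.
- pliers: bystander: blue-handled pliers, 52 x 162 x 13 mm, lying nearer the robot; origin centre of underside.
- marker_pen: bystander: pen, 135 mm long, 16 mm thick; origin centre of underside.
- tape_roll: bystander: black tape roll, 63 mm diameter, 19 mm high; origin centre of underside.

How it is judged:
By the outcome, as a careful person would: the job done as asked, in the order asked, and still so for the second after the job is handed in, with the robot touching nothing.
It also fails if it takes over 54 s, if anything falls off the work surface, if the arm or the gripper's body presses on something with over 40 N, if the wrist force passes 120 N, or if a joint passes its speed limit or range.

## Working session

There is one attempt and no reset: what is moved stays moved. The work goes in short steps, Python scripts to look and compute and a shell command to move; the robot and the scene stay as the last step left them, time stands still between calls to the robot, and variables do not carry over. Pictures are saved under pics/ and viewed, at most 13 in all, crops included, and the job is handed in when it is done.

```bash
ls; mkdir -p pics; python3 - <<'E'
from rig import ctrl
import cv2
for n in ("scene","top"):
    im=ctrl.capture(n); cv2.imwrite(f"pics/{n}0.png",im[:,:,::-1]); print(n,ctrl.calibration(n))
print(ctrl.sense())
E
```

```text
pics
rig.py
steer.py
scene {'fx': 357.1535270794052, 'fy': 357.1535270794052, 'cx': 254.6495096521357, 'cy': 193.3606464675467, 'position': array([ 150.36347775, -282.45871483,  722.36721622]), 'attitude': array([-0.31978546,  0.86553059, -0.35803198,  0.1428536 ])}
top {'fx': 383.17028391877255, 'fy': 383.17028391877255, 'cx': 256.1854214073623, 'cy': 191.8019639645473, 'position': array([492.75319302, 129.26004996, 996.26954023]), 'attitude': array([-0.01507178,  0.70705097, -0.70668362,  0.02121376])}
{'time_s': 0.1, 'joints': array([ 1.09259368e+00,  3.13368733e-01,  1.49834912e+00, -1.54940922e-05,
        1.33100940e+00, -2.23376408e-01]), 'dq': array([-2.59938669e-04, -9.76155512e-04, -3.08609941e-03,  1.44966128e-04,
       -2.24084982e-04, -8.03615715e-05]), 'tau': array([ 2.17402645e-03, -4.12901974e+01, -2.60140783e+01, -1.99112874e-04,
        3.05232090e-03, -3.07904418e-05]), 'eef_pos': array([132.32421403, 508.01247733, 404.20966151]), 'ee_rot': array([-1.87879859e-04,  1.27066811e-01,  9.91893998e-01, -5.35336347e-04]), 'force': array([-0.56228304, -0.194883  ,  0.46636893]), 'wrist_torque': array([ 0.00801922,  0.02883331, -0.01112716]), 'grip_force': 0.0, 'grip_width': 0.9974345991292021}
```
View pics/top0.png

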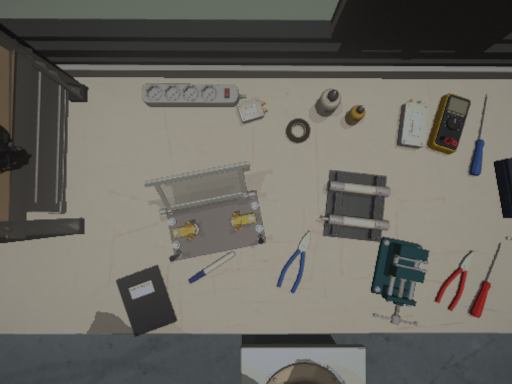

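View pics/scene0.png

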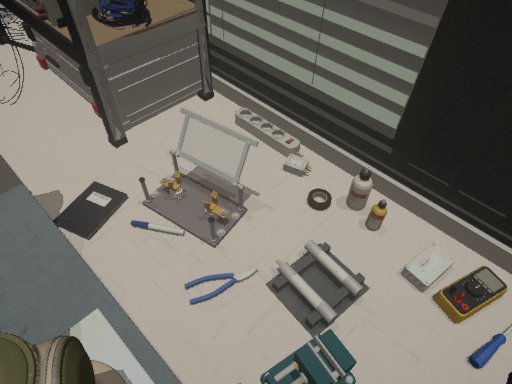

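The top view shows the rack at about (357,205): the far fuse on row 187 looks plain, and the near one on row 222 seems to have a pin at its left (+y) end. The fuse base is at about (215,230), with the guard leaning back. I'll enlarge the rack and base, and get the wrist camera geometry.

```bash
cat > h.py <<'E'
import numpy as np, cv2
from scipy.spatial.transform import Rotation as R
from rig import ctrl
def rot(q): q=np.asarray(q,float); return R.from_quat([q[1],q[2],q[3],q[0]])
def proj(c,P):
    p=rot(c["attitude"]).inv().apply(np.atleast_2d(P)-c["position"])
    return np.c_[c["fx"]*p[:,0]/p[:,2]+c["cx"],c["fy"]*p[:,1]/p[:,2]+c["cy"]]
def ray(c,uv):
    uv=np.atleast_2d(np.asarray(uv,float))
    d=np.c_[(uv[:,0]-c["cx"])/c["fx"],(uv[:,1]-c["cy"])/c["fy"],np.ones(len(uv))]
    return rot(c["attitude"]).apply(d/np.linalg.norm(d,axis=1)[:,None])
def plane(c,uv,z):
    d=ray(c,uv); return c["position"]+d*((z-c["position"][2])/d[:,2])[:,None]
def tri(cs,uvs):
    A=np.zeros((3,3));b=np.zeros(3);L=[]
    for c,uv in zip(cs,uvs):
        d=ray(c,uv)[0];M=np.eye(3)-np.outer(d,d);A+=M;b+=M@c["position"];L.append((M,c["position"]))
    X=np.linalg.solve(A,b); return X,[np.linalg.norm(M@(X-p)) for M,p in L]
def tool(): s=ctrl.sense(); return np.array(s["eef_pos"]),rot(s["ee_rot"])
def shift(target,p=None):  # tool-axes shift from present pose to target TCP
    q,r=tool(); return r.inv().apply(np.asarray(target)-q)
E
python3 - <<'E'
from h import *
t=cv2.imread("pics/top0.png");s=cv2.imread("pics/scene0.png")
f=lambda im,y,x,h,w:cv2.resize(im[y:y+h,x:x+w],(400,300),interpolation=cv2.INTER_CUBIC)
cv2.imwrite("pics/c1.png",np.vstack([np.hstack([f(t,165,310,75,100),f(s,235,255,90,120)]),np.hstack([f(t,155,140,112,150),f(s,105,125,142,190)])]))
p,r=tool();c=ctrl.calibration("wrist");print(p,c,r.inv().apply(c["position"]-p),(r.inv()*rot(c["attitude"])).as_matrix().round(3),r.as_matrix().round(3))
T=ctrl.calibration("top")
print(plane(T,[[357,205],[358,187],[357,222]],36),plane(T,[215,230],10),plane(T,[[182,231],[243,219]],70))
E
```

```text
[132.32421403 508.01247733 404.20966151] {'fx': 292.0389811648396, 'fy': 292.0389811648396, 'cx': 253.25078424589236, 'cy': 191.03266304113475, 'position': array([ 55.95300484, 528.32724836, 372.84346383]), 'attitude': array([0.12317251, 0.78150639, 0.60430266, 0.09431116])} [79.01842711  0.44241282 31.38442796] [[ 0.    -0.952 -0.307]
 [ 1.     0.    -0.   ]
 [ 0.    -0.307  0.952]] [[-0.968  0.252 -0.001]
 [ 0.252  0.968 -0.001]
 [ 0.    -0.001 -1.   ]]
[[ 509.08866219 -132.22385292   36.        ]
 [ 554.37493822 -135.3458763    36.        ]
 [ 466.52063381 -131.66060677   36.        ]] [[445.34907901 226.18742976  10.        ]] [[445.84767777 299.53735198  70.        ]
 [474.64703583 152.9923148   70.        ]]
```

View pics/c1.png

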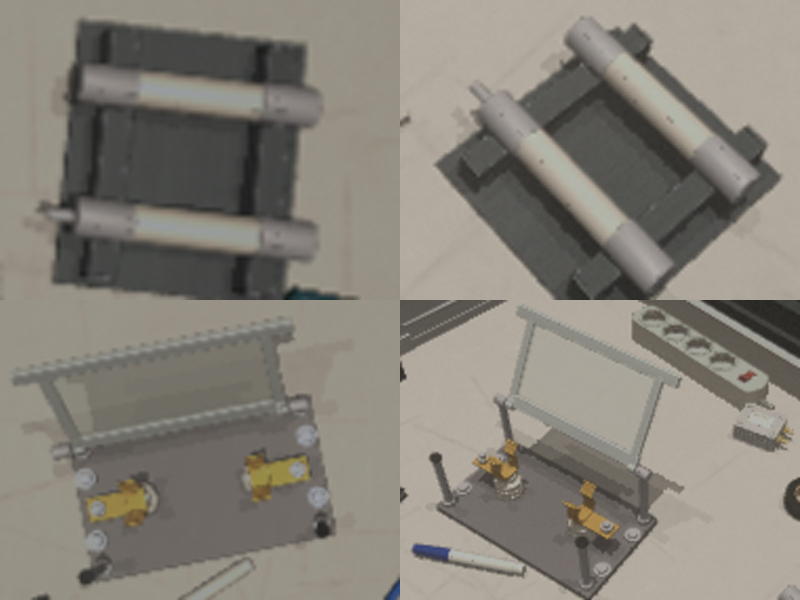

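The enlarged views confirm it: the near fuse carries the pin (left, +y end) and the far one is plain, so the far fuse at about (554,-135) is the one to take. Next I'll move above the fuse base to look with the wrist camera.

The rows are not in the units I measure in: shifts go in units of 5 mm and turns go in units of 0.25 rad. I convert before sending: -184 mm is -36.8, -46 mm is -9.2, 1.12 rad is 4.48.

```bash
echo '{"steps": [[-8.8,-4.6,0,0,0,0.56],[-17.6,-9.2,0,0,0,1.12],[-26.4,-13.8,0,0,0,1.68],[-35.2,-18.4,0,0,0,2.24],[-44,-23,0,0,0,2.8],[-52.8,-27.6,0,0,0,3.36],[-61.6,-32.2,0,0,0,3.92],[-70.4,-36.8,0,0,0,4.48]]}' | python3 steer.py 1.0; python3 - <<'E'
from h import *
import pickle
p,r=tool();c=ctrl.calibration("wrist");im=ctrl.capture("wrist")
cv2.imwrite("pics/w1.png",im[:,:,::-1]);pickle.dump((c,p),open("w1.pkl","wb"));print(p,r.as_matrix().round(3))
E
```

```text
time_s: 0.9
eef_pos: [427.7, 239.5, 404.6]
ee_rot: [-0.0, 0.637, 0.771, -0.0]
force: [-0.3, 0.7, -0.7]
grip_width: 1.0
grip_force: 0.0
[427.74892349 239.54275001 404.60170863] [[-0.189  0.982 -0.   ]
 [ 0.982  0.189  0.   ]
 [ 0.    -0.    -1.   ]]
```

View pics/w1.png

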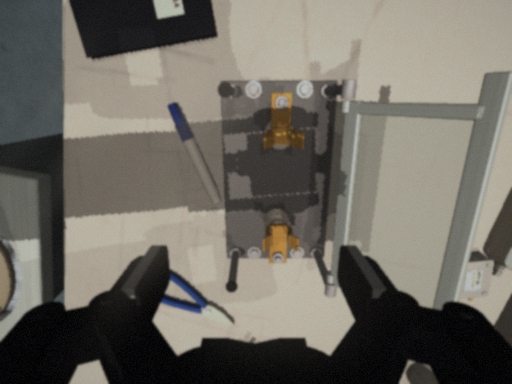

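The wrist view shows the base plate with corners near (222,80) and (325,262). The clips are the orange blobs at (284,140) and (281,242), the robot-side post tops are at (228,90) and (231,287), and the guard's edge strip runs from (495,75) to (450,305). I'll take a second view from a shifted pose for height.

Converted, -75 mm is -15, 10 mm is 2.

```bash
echo '{"steps": [[-8,2,0,0,0,0],[-15,4,0,0,0,0],[-15,4,0,0,0,0]]}' | python3 steer.py; python3 - <<'E'
from h import *
import pickle
p,r=tool();c=ctrl.calibration("wrist");im=ctrl.capture("wrist")
cv2.imwrite("pics/w2.png",im[:,:,::-1]);pickle.dump((c,p),open("w2.pkl","wb"))
T=ctrl.calibration("top");pickle.dump((T,0),open("top0.pkl","wb"))
for n in ("w1","w2","top0"):
    im=cv2.imread(f"pics/{n}.png");hsv=cv2.cvtColor(im,cv2.COLOR_BGR2HSV)
    m=cv2.inRange(hsv,(10,130,70),(30,255,255))
    k,l,st,ce=cv2.connectedComponentsWithStats(m)
    print(n,[(st[i].tolist(),ce[i].round(1).tolist()) for i in range(1,k) if st[i,4]>30])
    if n!="top0":
        cv2.imwrite(f"pics/{n}m.png",m)
a=cv2.imread("pics/w1.png");b=cv2.imread("pics/w2.png")
f=lambda im,y:cv2.resize(im[y:y+230,200:360],(400,575),interpolation=cv2.INTER_CUBIC)
cv2.imwrite("pics/c2.png",np.hstack([f(a,70),f(b,0)]))
E
```

```text
time_s: 1.25
eef_pos: [462.2, 168.8, 404.2]
ee_rot: [0.0, 0.636, 0.772, -0.0]
force: [0.1, 0.2, -0.2]
grip_width: 0.997
grip_force: 0.0
w1 [([263, 93, 41, 56, 1063], [282.2, 126.7]), ([263, 224, 36, 38, 743], [279.0, 239.9])]
w2 [([243, 12, 43, 58, 1346], [263.7, 49.3]), ([244, 164, 39, 43, 914], [262.6, 179.9])]
top0 [([429, 94, 27, 59, 261], [440.9, 130.6]), ([349, 106, 16, 14, 119], [355.7, 113.7]), ([233, 214, 16, 16, 151], [239.7, 220.4]), ([178, 223, 17, 16, 148], [187.1, 230.6])]
```

View pics/c2.png

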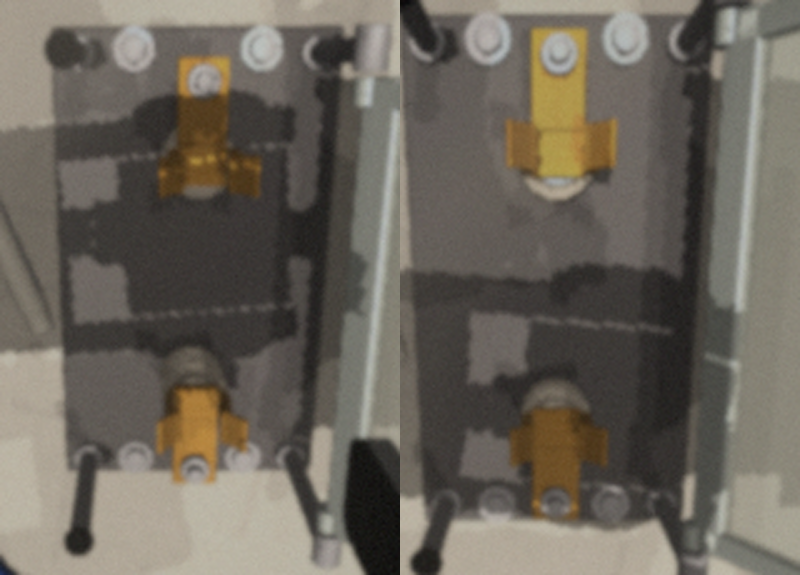

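The enlarged views show jaw flare ends, strip screws, corner washers and the robot-side post tops in both images. I'll triangulate all of these.

```bash
python3 - <<'E'
from h import *
import pickle
c1=pickle.load(open("w1.pkl","rb"))[0];c2=pickle.load(open("w2.pkl","rb"))[0]
F=dict(scU=((281.6,102),(263.2,20)),scL=((277.2,256.8),(262,200.8)),wUL=((253.2,89.2),(235.2,15.2)),wUR=((304.8,88.8),(290.4,14.4)),
wLL=((254,252.4),(238.4,200.8)),wLR=((297.2,252.8),(284.8,200.8)),jUl=((264,141.2),(242.8,58)),jUr=((304.4,141.2),(286.8,58)),jLl=((263.2,243.6),(244.4,178)),jLr=((299.2,243.6),(282.8,178)),
postL=((231.2,286),(210.8,224.8)))
X={}
for k,v in F.items():
    X[k],e=tri((c1,c2),v);print(k,X[k].round(1),np.round(e,1))
u=(X["jUl"]+X["jUr"])/2;l=(X["jLl"]+X["jLr"])/2
print("jaw mids",u,l,np.linalg.norm(u-l),"seat",(u+l)/2,"yaw",np.arctan2(-(u-l)[0],(u-l)[1]))
for z in (80,):
    P={k:[plane(c,[F[k][i]],z)[0] for i,c in enumerate((c1,c2))] for k in ("jUl","jUr","jLl","jLr")}
    for i in (0,1):
        u=(P["jUl"][i]+P["jUr"][i])/2;l=(P["jLl"][i]+P["jLr"][i])/2
        print("z80 view",i,u.round(1),l.round(1),np.linalg.norm(u-l).round(1),((u+l)/2).round(1),np.arctan2(-(u-l)[0],(u-l)[1]),
          np.linalg.norm(P["jUl"][i]-P["jUr"][i]).round(1),np.linalg.norm(P["jLl"][i]-P["jLr"][i]).round(1))
W=[np.mean([plane(c,[F[k][i]],12)[0] for k in ("wUL","wUR","wLL","wLR")],0) for i,c in enumerate((c1,c2))]
print("washers centre z12",W)
print("post rel z96",[plane(c,[F["postL"][i]],96)[0].round(1) for i,c in enumerate((c1,c2))])
s=((X["scU"]+X["scL"])/2); d=X["scU"]-X["scL"];print("screws",s,d,np.arctan2(-d[0],d[1]),np.linalg.norm(d))
E
```

```text
scU [442.7 317.8  51.6] [0.1 0.1]
scL [479.6 131.5  42.9] [0.1 0.1]
wUL [410.9 325.7   9.6] [0.2 0.2]
wUR [469.9 337.4  11.8] [0.1 0.1]
wLL [452.4 115.2  12.9] [0. 0.]
wLR [511.2 127.5  15.4] [0.4 0.4]
jUl [430.9 277.7  79.7] [0.1 0.1]
jUr [470.6 285.4  79.9] [0.1 0.1]
jLl [453.1 165.5  79.6] [0. 0.]
jLr [492.3 173.4  80.3] [0.2 0.2]
postL [426.9 110.3  88.5] [0.3 0.3]
jaw mids [450.76743165 281.56084677  79.83213654] [472.69795269 169.4735901   79.98259576] 114.2126240798033 seat [461.73269217 225.51721844  79.90736615] yaw 0.19321496907888197
z80 view 0 [450.9 281.6  80. ] [472.8 169.5  80. ] 114.2 [461.8 225.6  80. ] 0.19339565190799102 40.4 40.3
z80 view 1 [450.7 281.5  80. ] [472.6 169.4  80. ] 114.2 [461.7 225.5  80. ] 0.1934798193320042 40.4 39.9
washers centre z12 [array([461.21952459, 225.76825664,  12.        ]), array([461.44757987, 225.97660625,  12.        ])]
post rel z96 [array([426.3, 115.6,  96. ]), array([427.7, 114. ,  96. ])]
screws [461.15210749 224.61129541  47.22867209] [-36.90140448 186.28249805   8.6942285 ] 0.1955619874361842 190.1012160458039
```

Heights check out: the jaw flares come out at 79.9 against 80, and the clips 114 apart against 116. The seat is at (461.6, 225.6), yaw 0.194. Now the rack.

```bash
cat > look.py <<'E'
import sys,pickle
from h import *
n=sys.argv[1];p,r=tool();c=ctrl.calibration("wrist");im=ctrl.capture("wrist")
cv2.imwrite(f"pics/{n}.png",im[:,:,::-1]);pickle.dump((c,p),open(n+".pkl","wb"));print(n,p.round(1))
E
echo '{"steps": [[-9,1,0,0,0,0.2],[-18,2,0,0,0,0.4],[-27,3,0,0,0,0.6],[-36,4,0,0,0,0.8],[-45,5,0,0,0,1.04],[-52,6,0,0,0,1.04],[-52,6,0,0,0,1.04]]}' | python3 steer.py; python3 look.py w3
echo '{"steps": [[-8,0,4,0,0,0],[-14,0,8,0,0,0],[-14,0,8,0,0,0]]}' | python3 steer.py; python3 look.py w4
python3 - <<'E'
from h import *
a=cv2.imread("pics/w3.png");b=cv2.imread("pics/w4.png")
f=lambda im:cv2.resize(im[0:300,130:386],(400,469))
cv2.imwrite("pics/c3.png",np.hstack([f(a),f(b)]))
E
```

```text
time_s: 2.0
eef_pos: [541.6, -80.0, 404.0]
ee_rot: [-0.0, 0.73, 0.683, -0.0]
force: [-0.0, -0.1, -0.3]
grip_width: 0.997
grip_force: 0.0
w3 [541.6 -80.  404. ]
time_s: 2.35
eef_pos: [535.9, -148.1, 362.1]
ee_rot: [-0.002, 0.73, 0.684, -0.001]
force: [0.3, 0.1, 0.2]
grip_width: 0.999
grip_force: 0.0
w4 [ 535.9 -148.1  362.1]
```

View pics/c3.png

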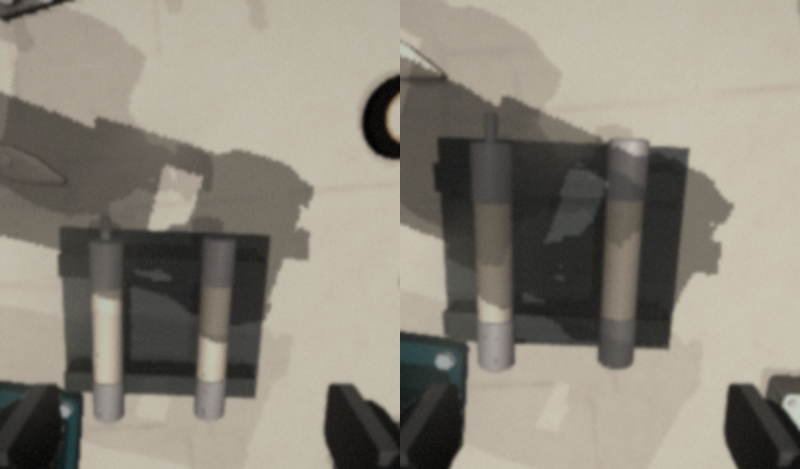

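The good fuse is the right-hand one: in w4 its ends are at about px (277,92) and (269,231), and the left one clearly shows its pin. I'll locate the cap/ceramic boundaries by saturation along the axis in both views.

```bash
python3 - <<'E'
from h import *
import pickle
V={"w3":((270.2,156),(264.1,262)),"w4":((276.6,96),(268.6,227))}
cs=[];res=[]
for n,(a,b) in V.items():
    c=pickle.load(open(n+".pkl","rb"))[0];im=cv2.GaussianBlur(cv2.imread(f"pics/{n}.png"),(3,3),0).astype(np.float32)
    a=np.array(a);b=np.array(b);d=(b-a)/np.linalg.norm(b-a);nrm=np.array([-d[1],d[0]])
    t=np.arange(-12,np.linalg.norm(b-a)+12,.5)
    P=a+t[:,None]*d
    # across profile: refine edges at several stations by gradient
    S=np.mean([cv2.remap(im,(P+k*nrm)[:,0].astype(np.float32)[None],(P+k*nrm)[:,1].astype(np.float32)[None],1)[0] for k in np.arange(-4,4.1,1)],0)
    ratio=cv2.GaussianBlur((S[:,2]/np.maximum(S[:,0],1)).astype(np.float32)[:,None],(1,5),0)[:,0]
    g=np.gradient(ratio);h=len(t)//2
    m=(t>10)&(t<np.linalg.norm(b-a)-8)
    i1=np.argmax(np.where(m&(np.arange(len(t))<h),g,-9));i2=np.argmin(np.where(m&(np.arange(len(t))>h),g,9))
    print(n,"ring tops",P[i1].round(1),P[i2].round(1),ratio[[i1-6,i1+6,i2-6,i2+6]].round(2))
    lum=S.sum(1);gl=np.abs(np.gradient(lum));print(" ends",P[np.argmax(np.where(t<8,gl,0))].round(1),P[np.argmax(np.where(t>t[-1]-20,gl,0))].round(1))
    cs.append(c);res.append((P[i1],P[i2],a,b))
for i in (0,1):
    X,e=tri(cs,[r[i] for r in res]);print("tri ring",X.round(1),np.round(e,1))
for c,r in zip(cs,res):
    u,l=plane(c,[r[0]],49)[0],plane(c,[r[1]],49)[0]
    print("z49 rings",u.round(1),l.round(1),np.linalg.norm(u-l).round(1),((u+l)/2).round(1))
    u,l=plane(c,[r[2]],36)[0],plane(c,[r[3]],36)[0];print("axis yaw",np.arctan2(-(u-l)[0],(u-l)[1]).round(4))
p,r=tool();print(p,r.as_matrix().round(3))
E
```

```text
w3 ring tops [268.6 183.5] [265.1 244.4] [1.07 1.21 1.14 1.07]
 ends [270.6 148.5] [263.7 268.3]
w4 ring tops [274.6 127.9] [269.9 205.3] [1.08 1.21 1.21 1.08]
 ends [276.5  97.5] [268.1 235.7]
tri ring [557.9 -98.2  46.1] [0.1 0.1]
tri ring [ 549.5 -176.3   47.5] [0.1 0.1]
z49 rings [557.7 -97.3  49. ] [ 549.4 -175.5   49. ] 78.6 [ 553.5 -136.4   49. ]
axis yaw -0.1057
z49 rings [557.7 -97.9  49. ] [ 549.5 -175.8   49. ] 78.3 [ 553.6 -136.8   49. ]
axis yaw -0.1048
[ 536.212939   -146.82599598  363.65659099] [[ 0.064  0.998 -0.002]
 [ 0.998 -0.064  0.002]
 [ 0.001 -0.002 -1.   ]]
```

The ring spacing is 78 (expected 78) and the top height about 47 (expected 49), so the fuse centre is (553.6,-136.6), yaw -0.105. Next: descend, grip and lift.

Converted, 174 mm is 34.8, 50 mm is 10, 0.041 rad is 0.164.

```bash
echo '{"steps": [[1.2,1.6,4,0,0,0.08],[2.2,3.4,10,0,0,0.164],[2.2,3.4,18,0,0,0.164],[2.2,3.4,26,0,0,0.164],[2.2,3.4,31,0,0,0.164],[2.2,3.4,33.6,0,0,0.164],[2.2,3.4,34.8,0,0,0.164],[2.2,3.4,34.8,0,0,0.164]]}' | python3 steer.py 0.75; echo '{"steps": [[0,0,0,0,0,0],[0,0,0,0,0,0],[0,0,0,0,0,0],[0,0,0,0,0,0],[0,0,0,0,0,0],[0,0,0,0,0,0]]}' | python3 steer.py 0 70
```

```text
time_s: 3.2
eef_pos: [554.5, -136.8, 191.4]
ee_rot: [0.0, 0.743, 0.669, 0.0]
force: [0.7, -0.1, 1.3]
grip_width: 0.753
grip_force: 0.0
time_s: 3.8
eef_pos: [553.9, -137.6, 191.9]
ee_rot: [-0.0, 0.743, 0.669, -0.0]
force: [-6.9, 1.0, 8.6]
grip_width: 0.28
grip_force: 68.1
```

```bash
echo '{"steps": [[0,0,-3,0,0,0],[0,0,-10,0,0,0],[0,0,-20,0,0,0],[0,0,-28,0,0,0],[0,0,-28,0,0,0]]}' | python3 steer.py; python3 look.py w5; python3 - <<'E'
from h import *
print(ctrl.sense()["grip_width"], tool()[1].as_matrix().round(3))
E
```

```text
time_s: 4.3
eef_pos: [554.5, -137.7, 336.8]
ee_rot: [0.005, 0.743, 0.669, 0.002]
force: [-0.6, 0.2, -2.0]
grip_width: 0.278
grip_force: 68.9
w5 [ 554.5 -137.7  336.8]
0.27797693793381445 [[ 0.105  0.994  0.005]
 [ 0.994 -0.105 -0.002]
 [-0.002  0.005 -1.   ]]
```

View pics/w5.png

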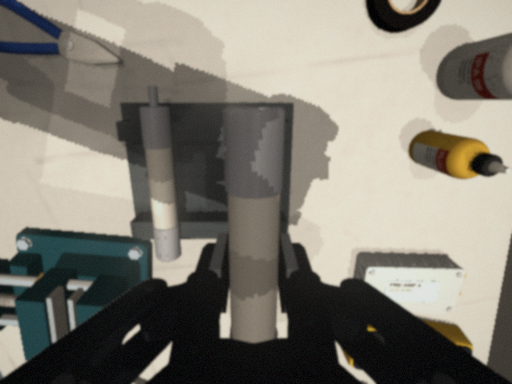

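The fuse is held level in the middle of the pads. Its cap ring at row 196 and end at row 105 put its centre about 1.3 mm along tool +x from the TCP. Carry to the base.

Converted, 350 mm is 70, -130 mm is -26, -0.299 rad is -1.196.

```bash
echo '{"steps": [[8.4,-3.2,0,0,0,-0.16],[17.4,-6.4,0,0,0,-0.32],[26.2,-9.8,0,0,0,-0.48],[35,-13,0,0,0,-0.64],[44,-16.4,0,0,0,-0.8],[52.8,-19.6,0,0,0,-0.96],[61.6,-22.8,0,0,0,-1.12],[70,-26,0,0,0,-1.196]]}' | python3 steer.py; python3 - <<'E'
from h import *
ctrl.capture("top");ctrl.capture("top")
p,r=tool();t=r.as_matrix();print(p,t.round(4),ctrl.sense()["force"])
print("to 250:",shift([461.9,224.3,250]), "yaw err",np.arctan2(-t[0,0],t[1,0])-.194)
E
```

```text
time_s: 5.15
eef_pos: [460.4, 225.9, 329.5]
ee_rot: [-0.001, 0.635, 0.773, -0.001]
force: [0.9, 1.3, -0.3]
grip_width: 0.283
grip_force: 69.0
[459.52884062 227.9642195  329.36554209] [[-1.984e-01  9.801e-01 -2.800e-03]
 [ 9.801e-01  1.984e-01  4.000e-04]
 [ 9.000e-04 -2.600e-03 -1.000e+00]] [ 1.04131436 -0.72503363 -0.53025732]
to 250: [-4.13604227  1.80475877 79.35725659] yaw err 0.005766834945563543
```

Converted, 79 mm is 15.8, 60 mm is 12, 0.006 rad is 0.024.

```bash
echo '{"steps": [[-0.6,0.2,6,0,0,0.024],[-0.8,0.4,12,0,0,0.024],[-0.8,0.4,15.8,0,0,0.024],[-0.8,0.4,15.8,0,0,0.024]]}' | python3 steer.py; python3 look.py w6; python3 - <<'E'
from h import *
p,r=tool();t=r.as_matrix();print(p,t.round(4),ctrl.sense()["force"])
print("to 236:",shift([461.9,224.3,236]), "yaw err",np.arctan2(-t[0,0],t[1,0])-.194)
im=ctrl.capture("scene")[110:255,120:300,::-1];w=cv2.imread("pics/w6.png")
cv2.imwrite("pics/c6.png",np.hstack([cv2.resize(w[:,100:420],(400,480)),cv2.resize(im,(400,322)).copy() if 0 else cv2.copyMakeBorder(cv2.resize(im,(400,322)),0,158,0,0,cv2.BORDER_CONSTANT)]))
E
```

```text
time_s: 5.65
eef_pos: [463.5, 219.9, 248.6]
ee_rot: [-0.002, 0.638, 0.77, -0.003]
force: [0.0, -0.3, -1.1]
grip_width: 0.285
grip_force: 69.0
w6 [463.5 219.9 248.6]
[464.01870867 220.0917024  250.42223944] [[-1.863e-01  9.825e-01 -3.500e-03]
 [ 9.825e-01  1.863e-01 -8.000e-04]
 [-2.000e-04 -3.600e-03 -1.000e+00]] [ 0.29545341 -0.04011583 -0.2532253 ]
to 236: [ 4.53198484 -1.24651244 14.42591438] yaw err -0.0066421492653200576
```

View pics/c6.png

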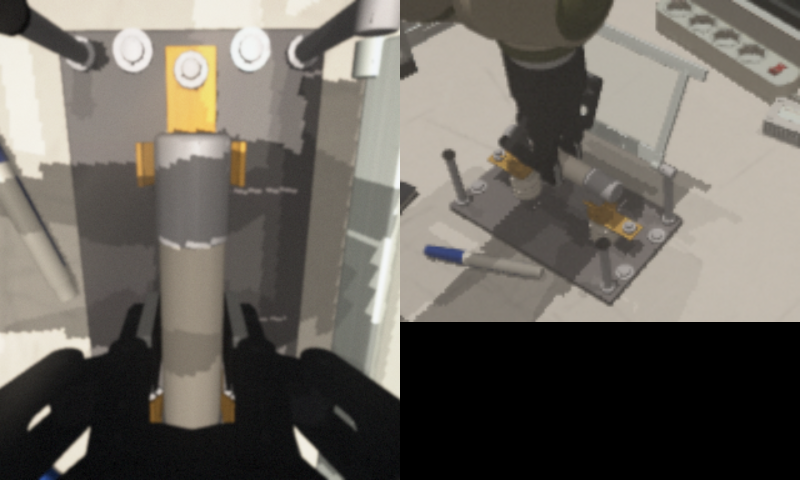

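The fuse lies between the jaws: jaw outer edges at columns 137 and 245, fuse centre about 192. I need 4.5 mm along the axis, then lower it into the flares and press.

Converted, 5 mm is 1, 4.5 mm is 0.9, -0.006 rad is -0.024.

```bash
echo '{"steps": [[0.6,-0.2,0.6,0,0,-0.024],[0.9,-0.24,1,0,0,-0.024],[0.9,-0.24,1,0,0,-0.024],[0.9,-0.24,1,0,0,-0.024]]}' | python3 steer.py - 110; python3 - <<'E'
from h import *
s=ctrl.sense();p,r=tool();t=r.as_matrix();print(p,s["force"],s["grip_force"],s["dq"].round(3))
print("to 236:",shift([461.9,224.3,236]), "yaw err",np.arctan2(-t[0,0],t[1,0])-.194)
E
```

```text
time_s: 6.15
eef_pos: [462.2, 224.9, 247.0]
ee_rot: [0.0, 0.635, 0.772, 0.0]
force: [-0.7, 0.5, -0.7]
grip_width: 0.274
grip_force: 107.8
[462.18596939 224.88459959 246.98627752] [-0.68897562  0.46180095 -0.73740353] 107.82458782196045 [-0.003  0.001 -0.001  0.002 -0.001  0.002]
to 236: [-0.51828506 -0.39914635 10.98607718] yaw err 0.00018530213680789664
```

Aligned. Next: press down to the flares, then further in steps.

Converted, 18 mm is 3.6, 14 mm is 2.8.

```bash
echo '{"steps": [[-0.1,0,1,0,0,0],[-0.1,0,2,0,0,0],[-0.1,0,2.8,0,0,0],[-0.1,0,3.6,0,0,0],[-0.1,0,3.6,0,0,0]]}' | python3 steer.py; echo '{"steps": [[0,0,0.8,0,0,0],[0,0,1.6,0,0,0],[0,0,2.4,0,0,0],[0,0,2.4,0,0,0],[0,0,2.4,0,0,0]]}' | python3 steer.py
```

```text
time_s: 6.65
eef_pos: [462.3, 224.3, 228.6]
ee_rot: [-0.0, 0.635, 0.772, -0.0]
force: [-2.2, -0.2, 2.1]
grip_width: 0.274
grip_force: 108.7
time_s: 7.15
eef_pos: [461.9, 224.3, 215.8]
ee_rot: [-0.001, 0.635, 0.772, -0.001]
force: [-1.4, 0.9, -7.6]
grip_width: 0.27
grip_force: 108.1
```

Converted, 2 mm is 0.4, 3 mm is 0.6.

```bash
echo '{"steps": [[0,0,0.4,0,0,0],[0,0,0.6,0,0,0],[0,0,0.6,0,0,0],[0,0,0.6,0,0,0]]}' | python3 steer.py; echo '{"steps": [[0,0,0.2,0,0,0],[0,0,0.4,0,0,0],[0,0,0.4,0,0,0]]}' | python3 steer.py
```

```text
time_s: 7.55
eef_pos: [461.9, 224.3, 215.5]
ee_rot: [-0.0, 0.635, 0.772, -0.001]
force: [-13.2, -4.9, 22.8]
grip_width: 0.271
grip_force: 111.6
time_s: 7.85
eef_pos: [461.9, 224.4, 215.3]
ee_rot: [-0.0, 0.635, 0.772, -0.001]
force: [-21.4, -7.0, 45.4]
grip_width: 0.27
grip_force: 114.0
```

Firm resistance (45 N up) with the TCP at 215.4, as predicted for fully home. Unload, open partway to clear the guard rail, and rise.

Converted, -4 mm is -0.8, -4.5 mm is -0.9.

```bash
echo '{"steps": [[0,0,-0.8,0,0,0],[0,0,-0.9,0,0,0]]}' | python3 steer.py; echo '{"steps": [[0,0,0,0,0,0],[0,0,0,0,0,0],[0,0,0,0,0,0]]}' | python3 steer.py 0.55;  echo '{"steps": [[0,0,-4,0,0,0],[0,0,-10,0,0,0],[0,0,-20,0,0,0],[0,0,-30,0,0,0],[0,0,-38,0,0,0],[0,0,-38,0,0,0],[0,0,-38,0,0,0]]}' | python3 steer.py 0.55; python3 look.py w7
```

```text
time_s: 8.05
eef_pos: [462.1, 224.3, 216.4]
ee_rot: [-0.0, 0.635, 0.772, -0.0]
force: [-3.7, -0.9, -0.2]
grip_width: 0.273
grip_force: 109.4
time_s: 8.35
eef_pos: [460.3, 224.4, 214.9]
ee_rot: [-0.003, 0.635, 0.772, -0.003]
force: [-17.2, 0.6, 1.8]
grip_width: 0.547
grip_force: 0.0
time_s: 9.05
eef_pos: [462.4, 224.3, 406.4]
ee_rot: [0.001, 0.635, 0.772, 0.001]
force: [0.5, -0.1, -0.1]
grip_width: 0.549
grip_force: 0.0
w7 [462.4 224.3 406.4]
```

View pics/w7.png

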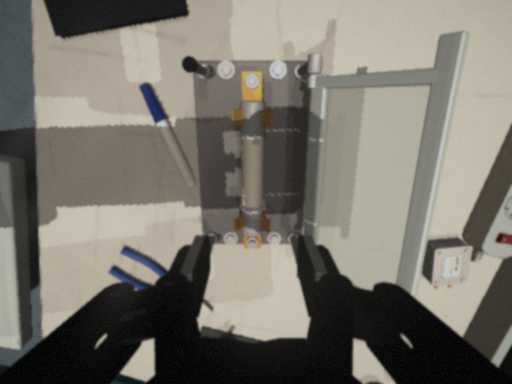

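The fuse is seated along the clip line, with rings at (253,136) and (253,208) and caps in both clips. The guard edge strip runs from (452,33) to (409,290). I'll check centring and get the guard angle.

```bash
python3 - <<'E'
from h import *
import pickle
O=np.array([461.6,225.6,0]);L=R.from_euler("z",.194)
c=pickle.load(open("w7.pkl","rb"))[0];c1=pickle.load(open("w1.pkl","rb"))[0]
im=cv2.GaussianBlur(cv2.imread("pics/w7.png"),(3,3),0).astype(float)
S=im[100:240,250:257].mean(1);ra=S[:,2]/S[:,0];print("ratio peaks",[(100+i,ra[i].round(2)) for i in range(20,125,3)])
for a,b in (((253,136),(253,208)),):
    for z in (73,): print("rings local",L.inv().apply(plane(c,[a,b],z)-O).round(1))
def cut(c,uv,yl):
    d=L.inv().apply(ray(c,uv))[0];p=L.inv().apply(c["position"]-O);t=(yl-p[1])/d[1];return p+t*d
for n,cc,uvs,yl in (("w7",c,[(467,32),(441,34)],113),("w7b",c,[(422,290),(398,290)],None),("w1",c1,[(511,72),(484,73)],113)):
    if yl is None: continue
    for uv in uvs:
        X=cut(cc,uv,yl);v=X-[56,yl,94];print(n,uv,X.round(1),"r",np.hypot(v[0],v[2]).round(1),"ang",np.arctan2(v[2],-v[0]).round(3))
E
```

```text
ratio peaks [(120, np.float64(1.09)), (123, np.float64(1.08)), (126, np.float64(1.07)), (129, np.float64(1.08)), (132, np.float64(1.07)), (135, np.float64(1.09)), (138, np.float64(1.15)), (141, np.float64(1.21)), (144, np.float64(1.22)), (147, np.float64(1.21)), (150, np.float64(1.22)), (153, np.float64(1.22)), (156, np.float64(1.21)), (159, np.float64(1.22)), (162, np.float64(1.21)), (165, np.float64(1.22)), (168, np.float64(1.22)), (171, np.float64(1.21)), (174, np.float64(1.21)), (177, np.float64(1.21)), (180, np.float64(1.21)), (183, np.float64(1.21)), (186, np.float64(1.21)), (189, np.float64(1.22)), (192, np.float64(1.21)), (195, np.float64(1.22)), (198, np.float64(1.21)), (201, np.float64(1.21)), (204, np.float64(1.22)), (207, np.float64(1.17)), (210, np.float64(1.08)), (213, np.float64(1.07)), (216, np.float64(1.07)), (219, np.float64(1.09)), (222, np.float64(1.07))]
rings local [[  0.8  39.6  73. ]
 [  0.7 -39.4  73. ]]
w7 (467, 32) [122.8 113.  188.9] r 116.0 ang 2.184
w7 (441, 34) [111.4 113.  183.3] r 105.0 ang 2.126
w1 (511, 72) [124.1 113.  184.6] r 113.3 ang 2.215
w1 (484, 73) [113.3 113.  177.4] r 101.2 ang 2.173
```

The fuse is centred and home (rings at local y ±39.5, x within 1 mm). The guard is at about 2.18 rad, edge radius 116, as expected. Next: close the fingers, go over and down behind the guard.

The rows are not in the units I measure in: shifts go in units of 5 mm and turns go in units of 0.25 rad. I convert before sending: 154 mm is 30.8, 130 mm is 26.

```bash
echo '{"steps": [[0,9,0,0,0,0],[0,18,0,0,0,0],[0,26,0,0,0,0],[0,30.8,0,0,0,0],[0,30.8,6,0,0,0],[0,30.8,12.2,0,0,0],[0,30.8,12.2,0,0,0],[0,30.8,12.2,0,0,0]]}' | python3 steer.py 0 40; python3 - <<'E'
from h import *
p,r=tool();print("local",R.from_euler("z",.194).inv().apply(p-np.array([461.6,225.6,0])),r.as_matrix().round(3))
E
```

```text
time_s: 9.9
eef_pos: [613.6, 254.0, 344.7]
ee_rot: [-0.0, 0.635, 0.772, -0.001]
force: [-0.2, -0.2, 0.4]
grip_width: -0.001
grip_force: 0.0
local [154.58346761  -1.42027994 344.73695636] [[-0.193  0.981 -0.002]
 [ 0.981  0.193 -0.   ]
 [-0.    -0.002 -1.   ]]
```

Converted, -45 mm is -9, -25 mm is -5.

```bash
echo '{"steps": [[0,-5,0,0,0,0],[0,-9,0,0,0,0],[0,-13,0,0,0,0],[0,-16.4,-0.4,0,0,0],[0,-19.4,-1.2,0,0,0],[0,-22.4,-1.6,0,0,0],[0,-25,-1.2,0,0,0],[0,-25,-1.2,0,0,0]]}' | python3 steer.py; python3 look.py w8; cd pics; python3 -c "
import cv2;im=cv2.imread('w8.png');import sys;sys.path.insert(0,'..')
from rig import ctrl
s=ctrl.capture('scene')[90:270,100:320,::-1]
import numpy as np
cv2.imwrite('c8.png',np.hstack([cv2.resize(im,(400,300)),cv2.resize(s,(367,300))]))"
```

```text
time_s: 10.7
eef_pos: [490.1, 229.9, 353.1]
ee_rot: [0.001, 0.635, 0.772, 0.001]
force: [-0.4, -0.4, -0.4]
grip_width: -0.002
grip_force: 0.0
w8 [490.1 229.9 353.1]
```

View pics/c8.png

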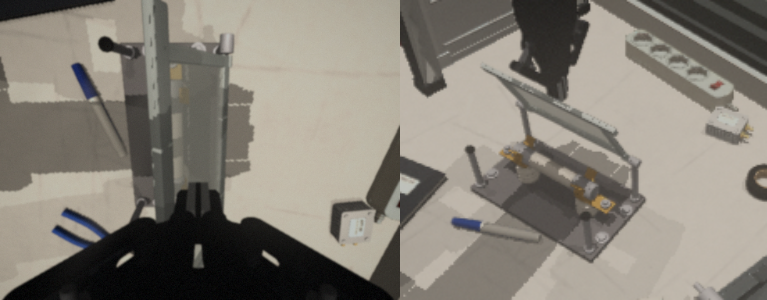

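The guard is past upright (free edge strip at columns 145–165 in the left half), pushed cleanly by the fingertips. Continue down the arc.

Converted, 76 mm is 15.2, -56 mm is -11.2.

```bash
echo '{"steps": [[0,-2,0.6,0,0,0],[0,-4,2,0,0,0],[0,-6.4,4.4,0,0,0],[0,-8,7.2,0,0,0],[0,-9.6,10,0,0,0],[0,-10.6,12.4,0,0,0],[0,-11.2,14.4,0,0,0],[0,-11.4,15.2,0,0,0]]}' | python3 steer.py;echo '{"steps": [[0,0,0.6,0,0,0],[0,0,1.2,0,0,0],[0,0,1.2,0,0,0]]}' | python3 steer.py
```

```text
time_s: 11.6
eef_pos: [435.1, 218.9, 274.7]
ee_rot: [-0.0, 0.635, 0.772, -0.0]
force: [0.9, 0.1, 0.2]
grip_width: -0.002
grip_force: 0.2
time_s: 11.9
eef_pos: [435.2, 219.0, 271.2]
ee_rot: [0.001, 0.635, 0.772, 0.0]
force: [-6.3, -2.1, 18.7]
grip_width: -0.001
grip_force: 9.5
```

Contact at tip height 98.2 with 19 N, so the guard is against its stop. Retreat and check.

```bash
echo '{"steps": [[0,0,-2,0,0,0],[0,0,-10,0,0,0],[0,0,-20,0,0,0],[0,0,-29,0,0,0],[0,0,-29,0,0,0],[0,0,-29,0,0,0]]}' | python3 steer.py; python3 look.py w9; cd pics; python3 -c "
import cv2,sys;im=cv2.imread('w9.png');sys.path.insert(0,'..')
from rig import ctrl
import numpy as np
s=ctrl.capture('scene')[:,:,::-1]
cv2.imwrite('c9.png',np.hstack([cv2.resize(im[20:280,130:390],(400,400)),cv2.resize(s[100:290,120:310],(400,400))]))"
```

```text
time_s: 12.5
eef_pos: [434.8, 218.9, 414.9]
ee_rot: [0.001, 0.635, 0.772, 0.001]
force: [-0.2, -0.2, -0.0]
grip_width: 0.002
grip_force: 0.0
w9 [434.8 218.9 414.9]
```

View pics/c9.png

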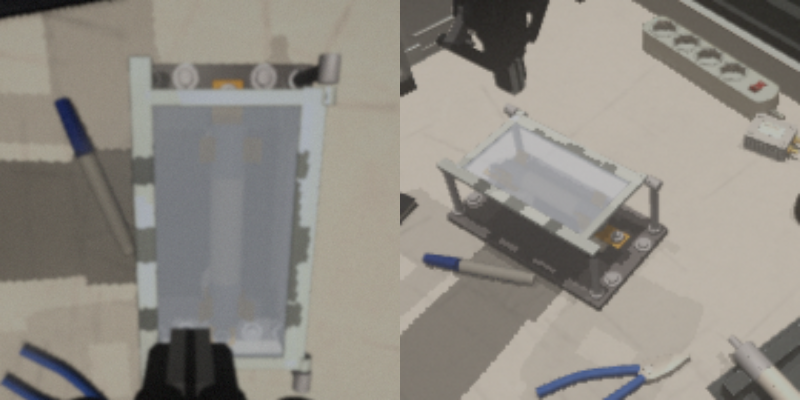

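The guard lies level on its posts (left half: free strip at columns 130–155, hinge at 300–340), with the seated fuse visible through the sheet. The pen and pliers are undisturbed, so I'm handing in.

```bash
python3 -c "
from rig import ctrl
print(ctrl.finish_job())"
```

```text
the job is handed in; nothing more can be done
None
```

The good fuse is fully home and centred in both clips, the guard is shut over it, and the spent fuse stayed in the rack; I handed the job in at about 12.6 s, and no verdict was returned.

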